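Set a bar against the flip stop of a cut-to-length jig

ROBOT

A 6-joint arm with a two-finger parallel gripper is mounted at the origin on the work surface. World frame = base frame: x ahead of the robot, y to its left, z up, the work surface at z = 0. Lengths are in mm, angles in degrees, forces in N, time in s.
With the tool pointing down it reaches from about 350 to 850 mm from the base axis. Payload 8.1 kg.
Tool frame: the origin (TCP) lies midway between the tips of the shut fingers; the grasp point (between the pads) lies 19 mm behind it; z points along the fingers, y is the direction in which the jaws open and shut (so a half turn about z gives the same grasp; the last joint's range is limited). The gripper opens to 85 mm and grips with 20 to 120 N. Pads are 22 mm wide; open, the fingers measure 114 mm over their backs; the gripper's body (76 mm by 85 mm) begins 54 mm behind the grasp point. The pads swing forward as they close: fully open they stand 13 mm farther back than shut.
Start: joints at [-72.387, 7.471, 85.268, -0, 87.261, -4.893], TCP at [229.686, -554.301, 231.292] pointing down, gripper open.
Joint ranges: [-169.43, 169.43], [-51.17, 129.36], [1.28, 143.12], [-76.62, 256.62], [0, 156.53], [-152.29, 152.29]. Speed limits (degrees/s): [136.94, 136.94, 159.86, 180, 180, 180].

INTERFACE

Orientations are given as [roll, pitch, yaw] about the fixed x, y, z axes, in that order (R = Rz(yaw) Ry(pitch) Rx(roll)).
In Python, from bench import telemetry, snapshot, camera_params, job gives the robot as it stands. The module is installed in compiled form; this text tells all that it offers.
- The arm moves only by the shell command python3 -m jog 'ROWS' [FORCE]. ROWS is JSON, a list that holds one entry, the list of rows, each a list of 7 numbers: the shift along the tool's x, y, z in units of 50 mm (1.0 is 50 mm), then the turn, a rotation vector about the tool's x, y, z in units of 2 pi rad (1.0 is 2 pi rad), then the opening, from 0 (shut) to 1 (fully open). In form: [[[dx, dy, dz, rx, ry, rz, claw], ...]]. A call has 1 to 12 rows; each row shifts and turns the commanded pose from where the row before left it, along the tool's axes as they then stand; what a row does not reach is not made up. A row lasts 1/8 s, in which the tool goes at most 62.5 mm and 10.7 degrees, less where a joint would pass 70% of its speed; a pose out of reach is approached as far as the arm can. A call with a number of a shift or a turn outside -1 to 1 is refused whole. A call with a gripper value outside its range is refused whole. The fingers move at their own pace and stop on an object; FORCE is the grip in N (left out, the last holds). Time passes only in rows, so rows that do not move let the fingers close. It gives the time, the measured TCP pose, the force and the opening at its end, in the units of the state.
- telemetry.sense(): the state, without advancing time (a new reading comes with each control period).
- snapshot(name): name is "scene" or "top" or "wrist"; returns (picture, depth): 384x512x3 uint8, red, green, blue; 384x512 float32, mm along the optical axis (not along the pixel's ray), 0 where there is no reading.
- camera_params(name): a dict with "K" (3x3 intrinsics, pixels), "extrinsics" (4x4, takes a point from camera to world coordinates). Camera axes: x right, y down, z forward; pixel columns grow to the right and rows downward; lengths in mm; the calibration is good to about 2 mm. A picture is of the moment at which its call begins: read the wrist's pose just before it. camera_params takes no time and is no camera call; for the wrist camera it gives the pose at the moment of the call.
- job.hand_in(): hands the job in, once; it reports no verdict.
The state is a dict: "time": time; "joint_pos": joint angles; "qd": joint speeds; "joint_efforts": joint torques, N m; "tool_pos": TCP position; "tcp_rot": TCP orientation; "ft_force": force on the tool from outside, world axes, zero at the start; "wrist_torque": the same for the moment, N m; "finger_gap": finger opening in mm.
Only numpy, scipy, OpenCV 4.12 (cv2) and the standard library are available. Lean on these libraries where they do the work, as an engineer would, in place of code of your own. Each camera call takes 0.05 s, during which the arm holds its last target. There are 200 camera calls.

TASK

Flip the hinged stop on the jig all the way down into the bar's path without forcing it. Then push the loose aluminium bar flat against the fence and slide it along the fence until its end bears on the stop's screw; keep it pressed there firmly for a second, with about a kilo's weight, but do not push the stop out of its setting. Let go and leave the bar there, flush with the fence, with the jar, wrench and copper nozzle left alone.

Things in the scene. Friction and masses are not known exactly. Their poses are not given: they have to be found in the camera images.
- bed_face (a point): Jig fixed to the table: smooth plywood bed 440 x 170 x 10 mm, reaching 130 mm in front of a black fence (440 mm long, 30 thick, 40 above the bed). Point: on the bed's top (10 mm above the table) at the foot of the fence's front face, mid-length. x: square into the fence, away from the robot; y: along the fence towards the stop; z up. Yaw within 0.25 rad.
- carriage_top (a point): Point on the stop's hinge axis, mid-length of its carriage: a grey block 44 mm long on the fence, 12 mm higher than this point. It lies 15 mm behind the fence's front face, 56 mm above the bed. Axes as the jig's. The carriage is clamped finger-tight at its setting: pushed with about 16 N it slides along the fence; it must stay within 2 mm.
- stop_arm: Flip stop: steel arm 95 mm long, 24 wide (along the fence), 8 thick (4 either side of the hinge axis), hinged on the carriage about the fence's direction. Origin on the hinge axis; down, it lies level over the bed along its -x, axes as the jig's. A stop plate 32 mm wide, 8 thick hangs from it 18 to 50 mm from the hinge, ending 4 mm above the bed. Over 50 N bends it.
- stop_tab (a point): The outer, flat part of the flip stop's arm: 75 mm from the hinge axis, on the face that is on top when down, mid-width. A place to push.
- plate_face (a point): Where the screw leaves the stop plate, on the face towards the bar. It sticks out of the plate along -y (parallel to the fence, towards the bar), its round 16 mm head ending 8 to 32 mm from this point: how far is not measured, it must be felt (its shank, screw_c0, is centred 28.5 mm behind the tip). With the stop down it faces the middle of a flush bar's end (20 mm off the fence, 12.5 mm above the bed).
- flag (a joint): Angle of the flip stop's arm: 0 = fully down against its rest (arm level); grows as it swings up, 1.57 = straight up. It starts up, at 1.1 to 1.45, leaning towards the robot. It has stiff friction (about 2.5 N at the tab) and stays where it is left.
- bar_center (a point): Centre of the stock: loose solid aluminium bar 40 mm wide (its x), 160 long (its y), 25 high, 0.3 to 0.6 kg (1 to 3 N to slide it), flat on the bed, 20 to 50 mm short of the fence, turned up to 0.14 rad, at the end away from the stop. Its y points to the end that must meet the stop; over 35 mm of free way to the screw.
- jar: Bystander: a grey jar, 64 mm across and 90 mm high, on the table at the stop's end of the jig. Origin at its underside.
- wrench: Bystander: a steel wrench, 180 mm long, lying on the table behind the fence. Origin at its underside, mid-length.
- nozzle: Bystander: a copper torch nozzle, 34 mm across and 34 mm high, on the table beyond the bar's end of the jig. Origin at its underside.
Not all that is in view belongs to the job. Leave any black or purple look-alike of the part that bears bar_center alone.

How it is judged:
By the outcome, as a careful person would: the job done as asked, in the order asked, and still so for the second after the job is handed in, with the robot touching nothing.
It also fails if it takes over 72 s, if anything falls off the work surface, if the arm or the gripper's body presses on something with over 40 N, if the wrist force passes 120 N, or if a joint passes its speed limit or range.

## Working session

There is one attempt and no reset: what is moved stays moved. The work goes in short steps, Python scripts to look and compute and a shell command to move; the robot and the scene stay as the last step left them, time stands still between calls to the robot, and variables do not carry over. Pictures are saved under pics/ and viewed, about 8 in all and at most 12, crops included, and the job is handed in when it is done.

```bash
mkdir -p pics; ls
cat > h.py <<'E'
import numpy as np, cv2
from bench import telemetry, snapshot, camera_params, job
from scipy.spatial.transform import Rotation as R
def pts(name, depth=None):
    c=camera_params(name);K=np.array(c['K']);T=np.array(c['extrinsics'])
    v,u=np.mgrid[:384,:512]
    ray=np.stack([(u-K[0,2])/K[0,0],(v-K[1,2])/K[1,1],np.ones(u.shape)],-1)
    return (ray*depth[...,None])@T[:3,:3].T+T[:3,3]
def cast(name,uv,z):
    c=camera_params(name);K=np.array(c['K']);T=np.array(c['extrinsics'])
    d=T[:3,:3]@np.array([(uv[0]-K[0,2])/K[0,0],(uv[1]-K[1,2])/K[1,1],1]);o=T[:3,3]
    return o+d*(z-o[2])/d[2]
E
python3 - <<'E'
from h import *
s=telemetry.sense();print({k:np.round(v,2) for k,v in s.items()})
ims=[]
for n in ('top','scene'):
    p,d=snapshot(n);cv2.imwrite(f'pics/{n}.png',p[...,::-1]);np.savez(f'{n}.npz',p=p,d=d)
    c=camera_params(n);print(n,np.round(c['K'],1).tolist(),np.round(c['extrinsics'],3).tolist())
    cv2.imwrite(f'pics/{n}_b.png',cv2.resize(p[...,::-1],(800,600),interpolation=cv2.INTER_CUBIC))
E
```

```text
pics
{'time': np.float64(0.0), 'joint_pos': array([-72.39,   7.51,  85.33,   0.  ,  87.26,  -4.89]), 'qd': array([-0.03,  0.04,  0.02, -0.05,  0.02, -0.09]), 'joint_efforts': array([ 0.000e+00, -5.694e+01, -5.006e+01, -0.000e+00,  1.000e-02,
       -0.000e+00]), 'tool_pos': array([ 229.52, -553.77,  230.24]), 'tcp_rot': array([-1.799e+02, -1.000e-02,  2.251e+01]), 'ft_force': array([ 0.39, -0.85,  0.17]), 'wrist_torque': array([ 0.07, -0.03,  0.02]), 'finger_gap': np.float64(85.66)}
top [[394.3, 0.0, 258.6], [0.0, 394.3, 193.9], [0.0, 0.0, 1.0]] [[-0.014, -0.989, 0.144, 443.076], [-1.0, 0.015, 0.004, 2.343], [-0.006, -0.144, -0.99, 1288.105], [0.0, 0.0, 0.0, 1.0]]
scene [[388.8, 0.0, 259.6], [0.0, 388.8, 192.6], [0.0, 0.0, 1.0]] [[0.669, 0.543, -0.507, 1145.01], [0.743, -0.502, 0.443, -416.676], [-0.014, -0.673, -0.739, 811.736], [0.0, 0.0, 0.0, 1.0]]
```

View pics/top_b.png

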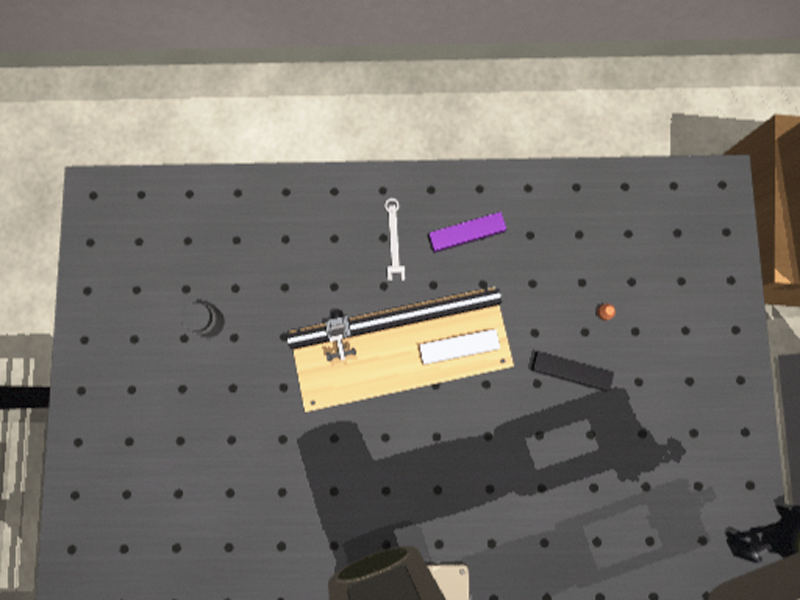

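View pics/scene_b.png

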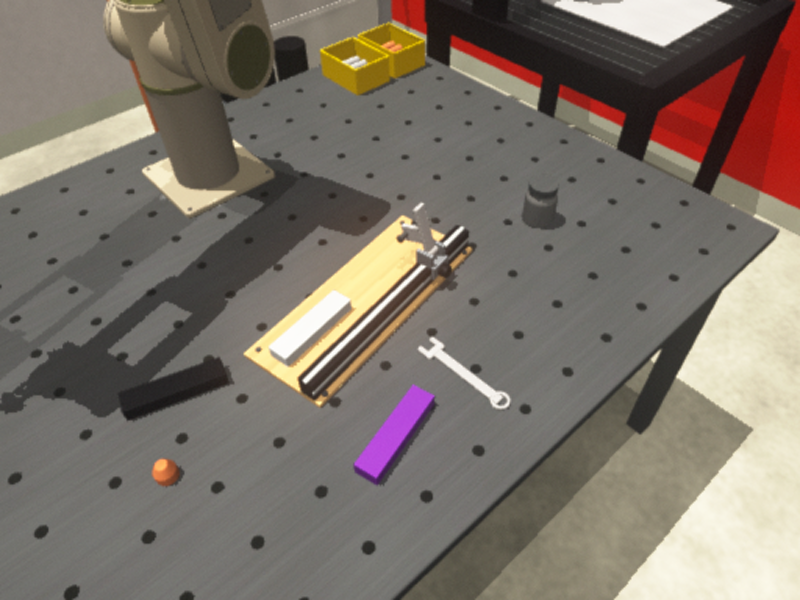

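The top view (800x600 scale) shows the aluminium bar on the bed at (460,347). The look-alikes are a purple bar at (468,231) and a black bar at (571,370). The flip stop is at (340,335), the jar at (208,318), the wrench at (394,240) and the nozzle at (606,311). By the description (aluminium, on the bed) I choose the one at (460,347).

Run:
```python
from h import *
z=np.load('top.npz');p,d=z['p'],z['d'];P=pts('top',d)
hsv=cv2.cvtColor(p,cv2.COLOR_RGB2HSV);H,S,V=[hsv[...,i].astype(int) for i in range(3)]
roi=np.zeros(H.shape,bool);roi[180:270,180:335]=1
wood=(H>12)&(H<32)&(S>70)&(V>110)&roi
bar=(S<40)&(V>190)&roi;bar[:, :262]=0;bar[:207]=0
def big(m):
    cs,_=cv2.findContours(m.astype(np.uint8),cv2.RETR_EXTERNAL,cv2.CHAIN_APPROX_NONE);return max(cs,key=cv2.contourArea)
c=big(bar);X=np.array([cast('top',q[0],35)[:2] for q in c],np.float32)
r=cv2.minAreaRect(X);print('bar',r,cv2.boxPoints(r).round(1).tolist(),'z',np.median(P[bar][:,2]))
# bed
c=big(wood);X=np.array([cast('top',q[0],10)[:2] for q in cv2.convexHull(c)],np.float32)
r=cv2.minAreaRect(X);print('bed',r,cv2.boxPoints(r).round(1).tolist(),'z',np.median(P[wood][:,2]))
# front edge line of bed and fence foot line: per column
rows=[]
for u in range(205,318,2):
    v=np.where(wood[:,u])[0]
    if len(v)>8: rows.append((u,v.max()+.5))
F=np.array([cast('top',q,10)[:2] for q in rows]);
l=cv2.fitLine(F.astype(np.float32),cv2.DIST_HUBER,0,.01,.01).ravel();print('front line',l,np.degrees(np.arctan2(-l[0],l[1])))
for n in('top','scene'):
    zz=np.load(n+'.npz');p2=zz['p'];x0,y0,x1,y1=(180,175,260,235) if n=='top' else (240,120,310,180)
    cv2.imwrite(f'pics/{n}_c.png',cv2.resize(p2[y0:y1,x0:x1,::-1],None,fx=5.5,fy=5.5,interpolation=cv2.INTER_CUBIC))
a=cv2.imread('pics/top_c.png');b=cv2.imread('pics/scene_c.png');h=min(a.shape[0],b.shape[0]);cv2.imwrite('pics/cc.png',np.hstack([a[:h],b[:h]])[:, :800])
# stop points above fence
for n in('top','scene'):
    zz=np.load(n+'.npz');Q=pts(n,zz['d']);m=(Q[...,2]>54)&(Q[...,0]>400)&(Q[...,0]<660)&(Q[...,1]>0)&(Q[...,1]<250)&(Q[...,2]<200)
    A=Q[m];v,u=np.where(m);print(n,len(A));o=np.argsort(-A[:,2]);print(np.c_[u[o],v[o],A[o]].round(0)[::max(1,len(o)//25)].astype(int).tolist())
```

```text
bar ((536.2446899414062, -103.25594329833984), (41.589881896972656, 158.8071746826172), 10.793853759765625) [[500.8999938964844, -29.200000762939453], [530.7000122070312, -185.10000610351562], [571.5, -177.39999389648438], [541.7999877929688, -21.399999618530273]] z 36.07418039113577
bed ((516.01220703125, 12.774642944335938), (132.48861694335938, 440.9065856933594), 11.381256103515625) [[407.6000061035156, 215.8000030517578], [494.6000061035156, -216.39999389648438], [624.5, -190.3000030517578], [537.5, 242.0]] z 11.61952814812571
front line [ 1.9837724e-01 -9.8012573e-01  4.4688535e+02  2.6225426e+01] -168.5579
top 391
[[211, 217, 543, 144, 164], [218, 215, 549, 125, 159], [215, 213, 556, 135, 144], [212, 212, 562, 147, 118], [218, 221, 535, 130, 109], [217, 223, 530, 134, 104], [218, 218, 545, 131, 100], [210, 229, 512, 156, 97], [224, 223, 530, 113, 95], [212, 226, 522, 150, 93], [212, 228, 516, 150, 91], [214, 210, 571, 145, 88], [223, 210, 571, 118, 82], [209, 208, 578, 161, 80], [216, 209, 575, 140, 79], [209, 207, 581, 161, 77], [214, 208, 579, 146, 73], [220, 213, 564, 129, 
[... 230 characters left out ...]
4]]
scene 597
[[268, 132, 552, 135, 160], [267, 135, 555, 129, 155], [268, 138, 558, 129, 147], [270, 139, 557, 138, 138], [271, 141, 557, 141, 129], [272, 145, 564, 138, 121], [273, 147, 564, 142, 112], [264, 146, 541, 131, 107], [273, 151, 569, 138, 103], [264, 148, 541, 131, 100], [265, 149, 543, 132, 97], [261, 148, 530, 129, 94], [257, 153, 536, 109, 92], [264, 150, 538, 133, 89], [271, 158, 573, 127, 86], [267, 154, 550, 133, 83], [272, 163, 584, 120, 80], [276, 163, 591, 129, 78], [274, 159, 574, 138, 77], [272, 164, 583, 121, 75], [277, 159, 576, 147, 72], [266, 162, 561, 119, 69], [275, 168, 592, 124, 64], [268, 166, 570, 119, 59], [279, 167, 591, 141, 56], [279, 170, 599, 134, 55]]
```

View pics/cc.png

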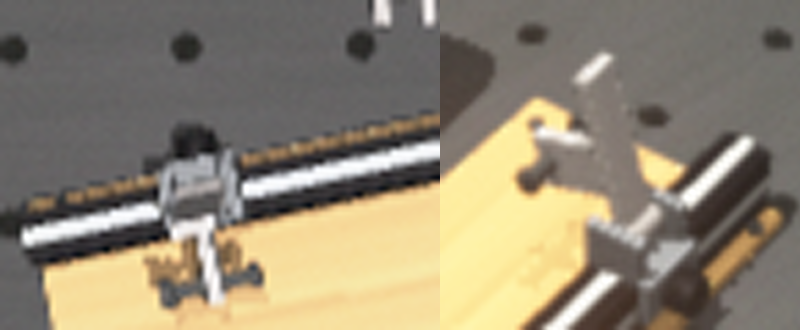

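The crop shows the stop arm up. Its tip is at about scene pixel (268,132), with the plate and screw below it and the carriage on the fence. The bar and bed sizes match the given ones (41.6x159, 132x441). Next I move over the jig for a close look.

```bash
python3 -m jog '[[[0,0,0,0,0,0.0154,0],[0,0,0,0,0,0.0154,0],[0.57,-0.8,-0.1,0,0,0,0],[0.57,-0.8,-0.1,0,0,0,0],[0.57,-0.8,-0.1,0,0,0,0],[0.57,-0.8,-0.1,0,0,0,0],[0.57,-0.8,-0.1,0,0,0,0],[0.57,-0.8,-0.1,0,0,0,0],[0.57,-0.8,-0.1,0,0,0,0],[0.57,-0.8,-0.1,0,0,0,0],[0.57,-0.8,-0.1,0,0,0,0]]]'
python3 -m jog '[[[0.57,-0.8,-0.1,0,0,0,0],[0.57,-0.8,-0.1,0,0,0,0],[0.57,-0.8,-0.1,0,0,0,0],[0.57,-0.8,-0.1,0,0,0,0],[0.57,-0.8,-0.1,0,0,0,0],[0,0,0,0,0,0,0],[0,0,0,0,0,0,0]]]'
python3 - <<'E'
from h import *
s=telemetry.sense();print(s['tool_pos'],s['tcp_rot'],s['ft_force'],s['finger_gap'])
T=np.array(camera_params('wrist')['extrinsics']);K=camera_params('wrist')['K']
p,d=snapshot('wrist');np.savez('w1.npz',p=p,d=d,T=T,K=K);print(np.round(T,3).tolist(),np.round(K,1).tolist())
cv2.imwrite('pics/w1.png',cv2.resize(p[...,::-1],(800,600)))
E
```

```text
time: 1.48
tool_pos: [410.1, -149.0, 276.2]
tcp_rot: [-180.0, 0.0, 11.4]
ft_force: [0.3, -0.9, -0.3]
finger_gap: -0.3
time: 2.35
tool_pos: [509.6, 73.5, 300.7]
tcp_rot: [180.0, 0.1, 11.5]
ft_force: [-0.6, -0.1, -0.2]
finger_gap: 0.2
[509.56802036  73.50064649 300.69264339] [1.79986880e+02 7.70127439e-02 1.14621706e+01] [-0.55619113 -0.1359892  -0.24309017] 0.17878152023907543
[[0.199, -0.928, -0.315, 588.627], [-0.98, -0.189, -0.064, 91.5], [-0.0, 0.321, -0.947, 442.918], [0.0, 0.0, 0.0, 1.0]] [[301.1, 0.0, 255.2], [0.0, 301.1, 191.8], [0.0, 0.0, 1.0]]
```

View pics/w1.png

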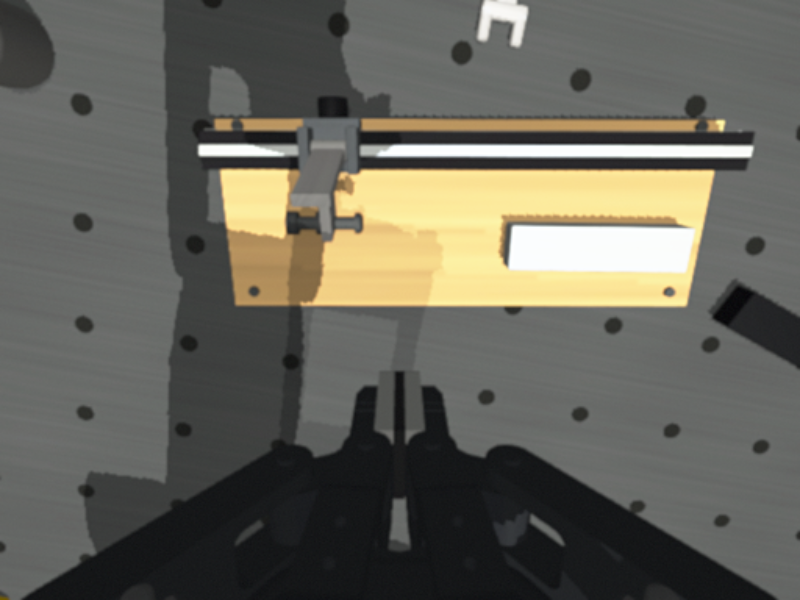

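The wrist view (800x600) is square to the jig. The fence front edge is at row 168, the bed front corners at (236,306) and (687,306), and the bar spans (508-693, 225-272). The stop arm leans from (325,145) to (315,205), with the screw head at (362,223).

Run:
```python
from h import *
w=np.load('w1.npz');p,d,T,K=[w[k] for k in('p','d','T','K')]
v,u=np.mgrid[:384,:512]
ray=np.stack([(u-K[0,2])/K[0,0],(v-K[1,2])/K[1,1],np.ones(u.shape)],-1)@T[:3,:3].T
P=ray*d[...,None]+T[:3,3]
def c(q,z):
    a,b=q[0]*.64,q[1]*.64
    r=T[:3,:3]@np.array([(a-K[0,2])/K[0,0],(b-K[1,2])/K[1,1],1]);return T[:3,3]+r*(z-T[2,3])/r[2]
fl,fr=c((236,306),10),c((687,306),10);print('front',fl,fr)
foot=c((300,169),50),c((650,169),50);print('fence',foot)
e0,e1=c((197,150),50),c((754,150),50);print('ends',e0,e1,np.linalg.norm(e0-e1))
y=(foot[0]-foot[1]);y/=np.linalg.norm(y);y2=(fl-fr)/np.linalg.norm(fl-fr);print('yaw',np.degrees(np.arctan2(-y[0],y[1])),np.degrees(np.arctan2(-y2[0],y2[1])))
th=np.radians(11.46);X=np.array([np.cos(th),np.sin(th)]);Y=np.array([-X[1],X[0]])
xf=foot[0][:2]@X;print('x fence',xf,foot[1][:2]@X,'from bed front+130',fl[:2]@X+130,fr[:2]@X+130)
y0=((e0+e1)/2)[:2]@Y;y0b=((fl+fr)/2)[:2]@Y;print('y0',y0,y0b)
xf=(xf+fl[:2]@X+130)/2;
bf=xf*X+y0*Y;print('bed_face',bf)
J=np.stack([P[...,:2]@X-xf,P[...,:2]@Y-y0,P[...,2]-10],-1);np.savez('J.npz',X=X,Y=Y,xf=xf,y0=y0)
def rect(a,b,z):
    for q in(a,b):
        w=c(q,z);print('  ',q,[round(w[:2]@X-xf,1),round(w[:2]@Y-y0,1)])
print('bar top');rect((508,225),(693,225),35);rect((506,272),(688,272),35)
s=telemetry.sense()['tool_pos'];print('tcp jig',s[:2]@X-xf,s[:2]@Y-y0,s[2]-10)
m=(J[...,2]>45)&(J[...,2]<200)&(v<165)&(u>170)&(u<250)
for vv in range(62,156,4):
    uu=np.where(m[vv])[0]
    if len(uu): print(vv,[(int(k),*J[vv,k].round(0).astype(int).tolist()) for k in uu[::max(1,len(uu)//6)]])
```

```text
front [406.77822069 216.68796969  10.        ] [ 494.62288206 -214.53516292   10.        ]
fence (array([551.22156128, 165.19822461,  50.        ]), array([ 607.48552022, -111.13905763,   50.        ]))
ends [549.36027815 247.48880502  50.        ] [ 637.788703   -186.85018844   50.        ] 443.2493063337471
yaw 11.5084621307203 11.514202697859648
x fence 573.0544217508711 573.2929499067767 from bed front+130 571.7209306693451 572.1372527699818
y0 -88.21876522321051 -88.49194058314856
bed_face [578.50399247  27.26413594]
bar top
   (508, 225) [np.float64(-47.0), np.float64(-33.9)]
   (693, 225) [np.float64(-46.8), np.float64(-194.5)]
   (506, 272) [np.float64(-89.2), np.float64(-35.3)]
   (688, 272) [np.float64(-89.1), np.float64(-198.6)]
tcp jig -58.512888391171145 58.53558645046816 290.80919218098313
78 [(204, 36, 123, 45)]
82 [(190, 31, 135, 67), (193, 31, 132, 67), (196, 31, 129, 67), (199, 31, 128, 51), (224, 31, 97, 68), (227, 31, 93, 67)]
86 [(190, 27, 136, 68), (193, 27, 132, 69), (196, 27, 129, 67), (199, 27, 128, 51), (224, 27, 97, 68), (227, 27, 93, 69)]
90 [(191, 22, 135
[... 1774 characters left out ...]
-24, 110, 96), (212, -25, 110, 87), (213, -26, 110, 79), (214, -27, 110, 70)]
138 [(183, -30, 144, 83), (191, -31, 136, 78), (199, -31, 127, 78), (207, -29, 115, 94), (215, -31, 108, 77), (223, -31, 99, 78), (231, -30, 89, 82)]
142 [(183, -34, 144, 86), (191, -35, 136, 82), (199, -35, 126, 83), (207, -33, 115, 93), (215, -35, 108, 82), (224, -35, 97, 81), (232, -36, 88, 78)]
146 [(183, -39, 145, 85), (191, -40, 137, 80), (199, -40, 127, 80), (207, -38, 116, 91), (215, -40, 108, 78), (223, -40, 99, 78), (231, -40, 89, 82)]
150 [(206, -43, 117, 90), (207, -43, 116, 90), (208, -43, 115, 90), (209, -43, 114, 91), (210, -43, 113, 88), (211, -43, 112, 90), (212, -43, 110, 91), (213, -44, 110, 86)]
```

Jig-frame results: arm at y=114.5 with angle about 1.28 rad, screw head tip at about y=87, and bar centre at (-68,-115.5). These fit the given sizes. Next I go behind the tab and swing the stop down.

```bash
cat > j.py <<'E'
from h import *
J=np.load('J.npz');X,Y=J['X'],J['Y']
def st():
    s=telemetry.sense();t=s['tool_pos'];f=s['ft_force']
    print('t %.2f jig'%s['time'],np.round([t[:2]@X-J['xf'],t[:2]@Y-J['y0'],t[2]-10],1),'F jig',np.round([f[:2]@X,f[:2]@Y,f[2]],1),'gap %.0f'%s['finger_gap'])
if __name__=='__main__': st()
E
python3 -m jog '[[[0.8,-0.56,0,0,0,0,0],[0.81,-0.56,0,0,0,0,0],[0,0,0.78,0,0,0,0],[0,0,0.78,0,0,0,0],[0,0,0.78,0,0,0,0],[0,0,0.78,0,0,0,0],[0,0,0,0,0,0,0],[0,0,0,0,0,0,0]]]' >/dev/null; python3 j.py
```

```text
t 3.40 jig [ 23.1 114.1 137.1] F jig [-0.   0.6  0.1] gap 0
```

```bash
python3 -m jog '[[[-0.29,0,0.09,0,0,0,0],[-0.13,0,0.045,0,0,0,0],[-0.13,0,0.045,0,0,0,0],[-0.136,0,0.077,0,0,0,0],[-0.136,0,0.077,0,0,0,0]]]' >/dev/null; python3 j.py
python3 -m jog '[[[-0.117,0,0.103,0,0,0,0],[-0.117,0,0.103,0,0,0,0],[-0.095,0,0.124,0,0,0,0],[-0.095,0,0.124,0,0,0,0],[-0.067,0,0.141,0,0,0,0],[-0.067,0,0.141,0,0,0,0],[0,0,0,0,0,0,0]]]' >/dev/null; python3 j.py
```

```text
t 4.03 jig [-18.8 115.  118.6] F jig [ 1.8  0.4 -0.1] gap -0
t 4.90 jig [-47.4 115.1  80.7] F jig [0.4 0.5 0.4] gap 0
```

```bash
python3 -m jog '[[[-0.03,0,0.06,0,0,0,0],[-0.03,0,0.06,0,0,0,0],[-0.02,0,0.06,0,0,0,0]]]' >/dev/null; python3 j.py
python3 -m jog '[[[0,0,0.06,0,0,0,0],[0,0,0.06,0,0,0,0],[0,0,0.04,0,0,0,0]]]' >/dev/null; python3 j.py
for i in 1; do python3 -m jog '[[[0,0,0.02,0,0,0,0],[0,0,0,0,0,0,0]]]' >/dev/null; python3 j.py; done
```

```text
t 5.28 jig [-50.2 115.   72.9] F jig [1.4 0.3 1.5] gap 0
t 5.65 jig [-50.8 115.1  64.4] F jig [-0.2  0.3  2.2] gap -0
t 5.90 jig [-50.5 115.   63.6] F jig [ 0.   0.1 -0.3] gap 0
```

```bash
python3 -m jog '[[[0,0,0.03,0,0,0,0],[0,0,0,0,0,0,0]]]' >/dev/null; python3 j.py
python3 -m jog '[[[0,0,0.02,0,0,0,0],[0,0,0,0,0,0,0]]]' >/dev/null; python3 j.py
python3 -m jog '[[[0,0,0.02,0,0,0,0],[0,0,0,0,0,0,0]]]' >/dev/null; python3 j.py
```

```text
t 6.15 jig [-50.3 115.   62.3] F jig [0.5 0.6 0.2] gap -0
t 6.40 jig [-50.5 115.   61.2] F jig [-0.3 -0.6 -0.3] gap -0
t 6.65 jig [-50.5 115.   60.2] F jig [ 0.9 -0.3 -0.3] gap -0
```

```bash
python3 -m jog '[[[0,0,0.015,0,0,0,0],[0,0,0,0,0,0,0]]]' >/dev/null; python3 j.py
python3 -m jog '[[[0,0,0.015,0,0,0,0],[0,0,0,0,0,0,0]]]' >/dev/null; python3 j.py
```

```text
t 6.90 jig [-50.4 115.   59.9] F jig [-2.4  0.1  5.9] gap -0
t 7.15 jig [-50.4 115.   59.8] F jig [-6.1 -0.4 10.8] gap 0
```

Run:
```python
from h import *
p,d=snapshot('scene');np.savez('s2.npz',p=p,d=d);a=cv2.resize(p[110:200,215:315,::-1],(560,504),interpolation=cv2.INTER_CUBIC);cv2.imwrite('pics/s2.png',a)
```

```text
(no output)
```

View pics/s2.png

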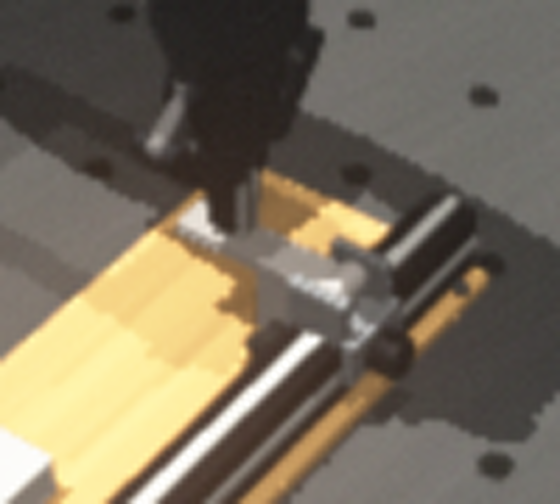

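The crop shows the arm lying level (tab under the finger at about (230,235)). The finger sits at 59.8 mm against an expected 60, with force rising to 10.8 N on the rest, so the stop is fully down. Next I retreat to the bar's front with the jaws open.

```bash
python3 -m jog '[[[0,0,-0.6,0,0,0,0],[0,0,-0.6,0,0,0,0.3],[-0.27,0.92,0,0,0,0,1],[-0.27,0.92,0,0,0,0,1],[-0.27,0.92,0,0,0,0,1],[-0.27,0.92,0,0,0,0,1],[-0.27,0.92,0,0,0,0,1],[0,0,0.8,0,0,0,1],[0,0,0.8,0,0,0,1],[0,0,0.7,0,0,0,1],[0,0,0,0,0,0,1]]]' >/dev/null; python3 j.py
python3 - <<'E'
from h import *
p,d=snapshot('wrist');cv2.imwrite('pics/w2.png',cv2.resize(p[...,::-1],(640,480)))
E
```

```text
t 8.57 jig [-121.  -113.3    0.7] F jig [-0.2  0.8  1. ] gap 85
```

View pics/w2.png

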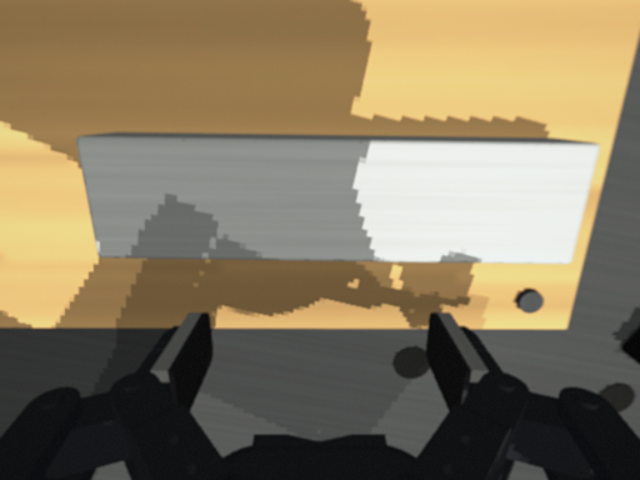

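The wrist crop shows both fingers (tips at (195,320) and (440,320)) facing the bar's front face, inside its length, and the bar turned by about 1 degree. Now I lower a little and push towards the fence.

```bash
python3 -m jog '[[[0,0,0.1,0,0,0,1],[0.15,0,0,0,0,0,1],[0.15,0,0,0,0,0,1],[0.1,0,0,0,0,0,1],[0.1,0,0,0,0,0,1],[0.1,0,0,0,0,0,1],[0.1,0,0,0,0,0,1],[0.1,0,0,0,0,0,1]]]' >/dev/null; python3 j.py
python3 -m jog '[[[0.1,0,0,0,0,0,1],[0.1,0,0,0,0,0,1],[0.1,0,0,0,0,0,1],[0.08,0,0,0,0,0,1],[0.06,0,0,0,0,0,1]]]' >/dev/null; python3 j.py
python3 -m jog '[[[0.04,0,0,0,0,0,1],[0.04,0,0,0,0,0,1],[0,0,0,0,0,0,1]]]' >/dev/null; python3 j.py
```

```text
t 9.62 jig [ -77.9 -114.9   -1.3] F jig [-1.9  0.3  1.2] gap 86
t 10.25 jig [ -55.9 -114.9   -1.2] F jig [-2.1  0.4 -0.4] gap 85
t 10.62 jig [ -51.8 -115.    -1.1] F jig [ 0.1 -0.   0.3] gap 86
```

```bash
for i in 1; do python3 -m jog '[[[0.03,0,0,0,0,0,1],[0,0,0,0,0,0,1]]]' >/dev/null; python3 j.py
python3 -m jog '[[[0.02,0,0,0,0,0,1],[0,0,0,0,0,0,1]]]' >/dev/null; python3 j.py;done
```

```text
t 10.88 jig [ -50.5 -115.    -1.1] F jig [ 0.  -0.1 -0.2] gap 86
t 11.12 jig [ -49.6 -115.    -1.2] F jig [-1.1  0.4  0.6] gap 85
```

```bash
python3 -m jog '[[[0.02,0,0,0,0,0,1],[0,0,0,0,0,0,1]]]' >/dev/null; python3 j.py
python3 -m jog '[[[0.02,0,0,0,0,0,1],[0,0,0,0,0,0,1]]]' >/dev/null; python3 j.py
```

```text
t 11.38 jig [ -49.3 -115.    -1.4] F jig [-5.5 -0.3  3.4] gap 85
t 11.62 jig [ -49.2 -114.9   -1.7] F jig [-9.8  0.7  3.2] gap 85
```

```bash
python3 -m jog '[[[-0.2,0,0,0,0,0,1],[-0.3,0,0,0,0,0,1],[0,0,-0.7,0,0,0,1],[0,0,-0.7,0,0,0,0],[0.33,0.76,0,0,0,0,0],[0.33,0.76,0,0,0,0,0],[0.33,0.76,0,0,0,0,0],[0,0,0,0,0,0,0]]]' >/dev/null; python3 j.py
```

```text
t 12.62 jig [ -22.6 -231.6   68.9] F jig [ 0.6  0.7 -0.2] gap 0
```

```bash
python3 -m jog '[[[0.05,0,0.6,0,0,0,0],[0,0,0.6,0,0,0,0],[0,0,0,0,0,0,0]]]' >/dev/null; python3 j.py
python3 - <<'E'
from h import *
p,d=snapshot('wrist');cv2.imwrite('pics/w3.png',cv2.resize(p[...,::-1],(640,480)))
E
```

```text
t 13.00 jig [ -23.2 -226.6    5.7] F jig [ 0.1 -0.  -0.6] gap -0
```

View pics/w3.png

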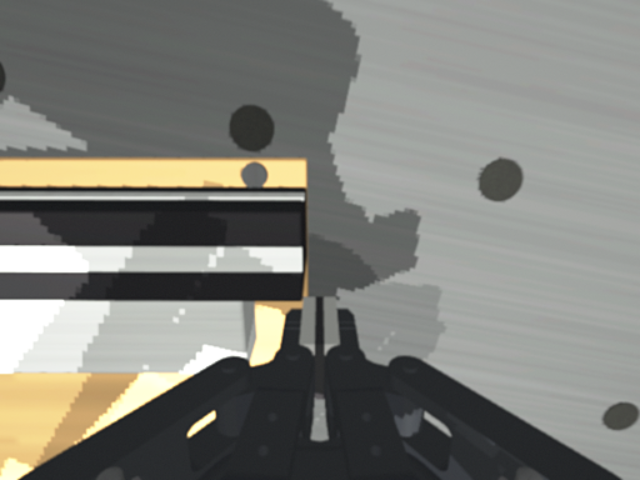

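The wrist view shows the bar flush along the fence (row 300). Its end is at column about 248, clear of the shut fingers at (320,300). Next I slide it along the fence.

```bash
python3 -m jog '[[[0.02,-0.1,0,0,0,0,0],[0.02,-0.1,0,0,0,0,0],[0,-0.1,0,0,0,0,0],[0,-0.1,0,0,0,0,0],[0,-0.1,0,0,0,0,0],[0,-0.1,0,0,0,0,0],[0.002,-0.1,0,0,0,0,0],[0.002,-0.1,0,0,0,0,0]]]' >/dev/null; python3 j.py
python3 -m jog '[[[0.002,-0.1,0,0,0,0,0],[0.002,-0.1,0,0,0,0,0],[0.002,-0.1,0,0,0,0,0],[0.002,-0.1,0,0,0,0,0],[0.002,-0.1,0,0,0,0,0],[0.002,-0.1,0,0,0,0,0],[0.002,-0.1,0,0,0,0,0],[0.002,-0.1,0,0,0,0,0]]]' >/dev/null; python3 j.py
python3 -m jog '[[[0.002,-0.1,0,0,0,0,0],[0.002,-0.1,0,0,0,0,0],[0.002,-0.1,0,0,0,0,0],[0.002,-0.1,0,0,0,0,0],[0.002,-0.1,0,0,0,0,0],[0.002,-0.08,0,0,0,0,0],[0.002,-0.06,0,0,0,0,0]]]' >/dev/null; python3 j.py
```

```text
t 14.05 jig [ -18.5 -188.7    8.8] F jig [ 0.5 -1.9  0.7] gap 0
t 15.05 jig [ -17.8 -148.6    8.7] F jig [-1.5 -1.2  0. ] gap -0
t 15.93 jig [ -16.9 -116.7    8.8] F jig [-0.3 -1.2  0.2] gap 0
```

```bash
python3 -m jog '[[[0,-0.06,0,0,0,0,0],[0,-0.06,0,0,0,0,0],[0,-0.06,0,0,0,0,0]]]' >/dev/null; python3 j.py
python3 - <<'E'
from h import *
p,d=snapshot('wrist');cv2.imwrite('pics/w4.png',cv2.resize(p[...,::-1],(640,480)))
E
```

```text
t 16.30 jig [ -16.9 -107.8    8.8] F jig [-0.8 -1.2  0.2] gap -0
```

View pics/w4.png

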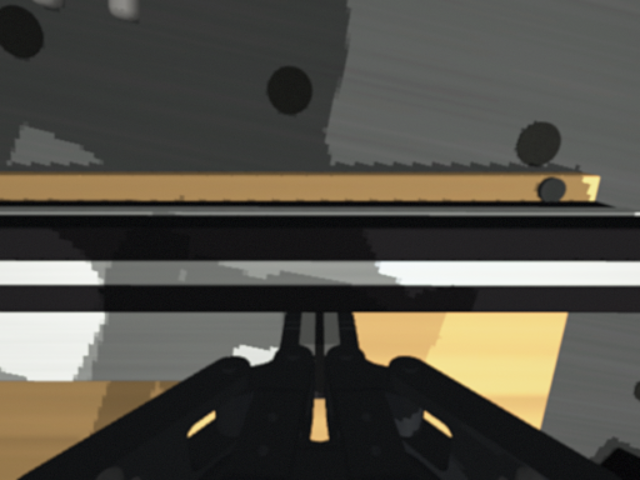

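The bar is still flush on the fence line (row 311), and the finger at (300,330) pushes its end. Now I creep until the screw is felt.

```bash
for k in 1; do
python3 -m jog '[[[0,-0.04,0,0,0,0,0],[0,-0.04,0,0,0,0,0],[0,-0.04,0,0,0,0,0]]]' >/dev/null; python3 j.py
python3 -m jog '[[[0,-0.03,0,0,0,0,0],[0,-0.03,0,0,0,0,0]]]' >/dev/null; python3 j.py
python3 -m jog '[[[0,-0.03,0,0,0,0,0],[0,-0.03,0,0,0,0,0]]]' >/dev/null; python3 j.py; done
```

```text
t 16.73 jig [ -16.9 -101.9    8.8] F jig [-0.1 -1.9 -0.6] gap 0
t 16.98 jig [-16.9 -98.9   8.8] F jig [-0.5 -0.9  0.4] gap -0
t 17.23 jig [-16.9 -95.9   8.8] F jig [-0.3 -1.5  0.1] gap -0
```

```bash
python3 -m jog '[[[0,-0.03,0,0,0,0,0]]]' >/dev/null; python3 j.py
python3 -m jog '[[[0,-0.03,0,0,0,0,0]]]' >/dev/null; python3 j.py
python3 -m jog '[[[0,-0.02,0,0,0,0,0]]]' >/dev/null; python3 j.py
```

```text
t 17.35 jig [-16.9 -94.4   8.8] F jig [ 0.3 -1.2 -0.3] gap -0
t 17.48 jig [-16.9 -92.9   8.8] F jig [ 0.9 -2.  -0.7] gap -0
t 17.60 jig [-16.9 -91.9   8.9] F jig [-0.5 -1.6 -0.6] gap -0
```

```bash
python3 -m jog '[[[0,-0.02,0,0,0,0,0]]]' >/dev/null; python3 j.py
python3 -m jog '[[[0,-0.02,0,0,0,0,0]]]' >/dev/null; python3 j.py
```

```text
t 17.73 jig [-16.9 -90.9   8.8] F jig [-0.5 -1.8  0.3] gap 0
t 17.85 jig [-16.9 -90.    8.8] F jig [-1.1 -1.9  0.2] gap -0
```

```bash
python3 -m jog '[[[0,-0.02,0,0,0,0,0]]]' >/dev/null; python3 j.py
python3 -m jog '[[[0,-0.02,0,0,0,0,0]]]' >/dev/null; python3 j.py
python3 -m jog '[[[0,-0.02,0,0,0,0,0]]]' >/dev/null; python3 j.py
```

```text
t 17.98 jig [-16.9 -88.9   8.8] F jig [ 1.3 -1.5  0.5] gap 0
t 18.10 jig [-16.9 -88.    8.8] F jig [ 0.8 -1.6  1.1] gap -0
t 18.23 jig [-16.9 -87.    8.8] F jig [ 0.  -1.8  0.3] gap -0
```

```bash
python3 -m jog '[[[0,-0.02,0,0,0,0,0]]]' >/dev/null; python3 j.py
python3 -m jog '[[[0,-0.02,0,0,0,0,0]]]' >/dev/null; python3 j.py
```

```text
t 18.35 jig [-16.9 -86.7   8.8] F jig [ 0.5 -8.  -1. ] gap 0
t 18.48 jig [-16.8 -86.5   9. ] F jig [ -0.5 -11.6  -1.4] gap 0
```

```bash
python3 -m jog '[[[0,0,0,0,0,0,0],[0,0,0,0,0,0,0]]]' >/dev/null; python3 j.py
```

```text
t 18.73 jig [-16.8 -86.6   9. ] F jig [-0.1 -9.4 -1.2] gap -0
```

```bash
python3 -m jog '[[[0,-0.006,0,0,0,0,0],[0,0,0,0,0,0,0],[0,0,0,0,0,0,0],[0,0,0,0,0,0,0],[0,0,0,0,0,0,0]]]' >/dev/null; python3 j.py
python3 -m jog '[[[0,0,0,0,0,0,0],[0,0,0,0,0,0,0],[0,0,0,0,0,0,0],[0,0,0,0,0,0,0],[0,0,0,0,0,0,0],[0,0,0,0,0,0,0]]]' >/dev/null; python3 j.py
```

```text
t 19.35 jig [-16.8 -86.6   9.1] F jig [ -0.5 -10.5  -1.6] gap -0
t 20.10 jig [-16.8 -86.6   9. ] F jig [-0.  -9.7 -1.1] gap -0
```

I held about 10 N for over 1.5 s with no creep. Now I back off and check.

```bash
python3 -m jog '[[[0,0.1,0,0,0,0,0],[0,0.4,0,0,0,0,0],[0,0.2,-0.6,0,0,0,0],[0,0,-1,0,0,0,0],[-0.8,-0.6,-1,0,0,0,0],[-0.8,-1,-0.8,0,0,0,0],[0,-1,0,0,0,0,0],[0,0,0,0,0,0,0],[0,0,0,0,0,0,0]]]' >/dev/null; python3 j.py
python3 - <<'E'
from h import *
T=np.array(camera_params('wrist')['extrinsics']);K=np.array(camera_params('wrist')['K'])
p,d=snapshot('wrist');np.savez('w5.npz',p=p,d=d,T=T,K=K)
cv2.imwrite('pics/w5.png',cv2.resize(p[...,::-1],(800,600),interpolation=cv2.INTER_CUBIC))
E
```

```text
t 21.23 jig [-85.2  -2.4 166.1] F jig [-0.8 -0.7 -0. ] gap 1
```

View pics/w5.png

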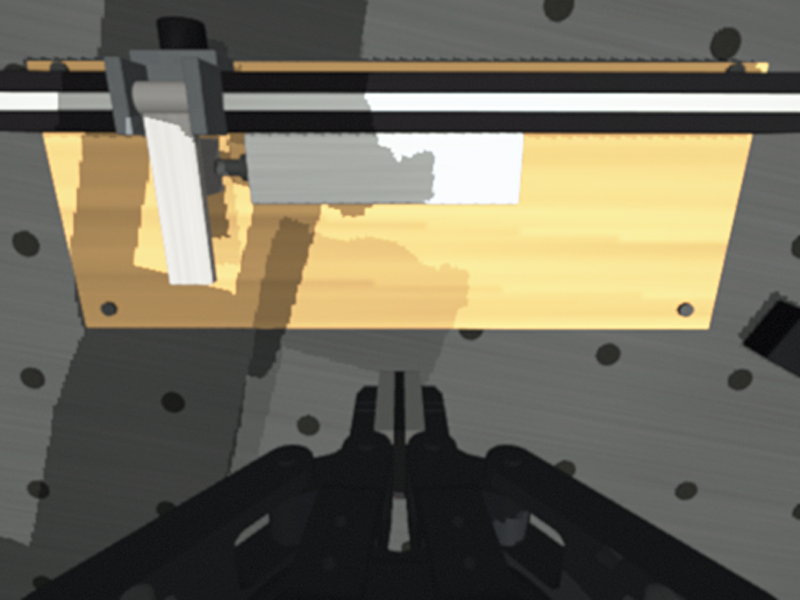

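The picture shows the bar against the fence, front edge level at row 203. Its end at column 248 is on the screw head at (235,167), and the arm is level over the bed. I check the numbers before handing in.

Run:
```python
from h import *
J=np.load('J.npz');X,Y,xf,y0=[J[k] for k in('X','Y','xf','y0')]
v,u=np.mgrid[:384,:512]
def cloud(f):
    w=np.load(f);K,T=w['K'],w['T']
    r=np.stack([(u-K[0,2])/K[0,0],(v-K[1,2])/K[1,1],np.ones(u.shape)],-1)@T[:3,:3].T
    P=r*w['d'][...,None]+T[:3,3];return np.stack([P[...,:2]@X-xf,P[...,:2]@Y-y0,P[...,2]-10],-1)
for f in('w1.npz','w5.npz'):
    A=cloud(f);m=(A[...,2]>63)&(A[...,2]<73)&(A[...,0]>0)&(A[...,0]<33)&(abs(A[...,1]-114)<40)
    print(f,'carriage y',np.percentile(A[m][:,1],[2,98]))
A=cloud('w5.npz')
m=(abs(A[...,2]-25)<3)&(A[...,0]>-60)&(A[...,0]<5)&(A[...,1]<95)&(A[...,1]>-85)
B=A[m];r=cv2.minAreaRect(B[:,:2].astype(np.float32));print('bar',r)
e=[(yy,np.percentile(B[abs(B[:,1]-yy)<4][:,0],[1,99]).round(1)) for yy in(-60,-20,20,60,75)];print(e)
m=(A[...,0]<-20)&(A[...,0]>-78)&(abs(A[...,1]-114)<8)&(A[...,2]>45)
print('arm top slope',np.polyfit(A[m][:,0],A[m][:,2],1),np.median(A[m][:,2]))
```

```text
w1.npz carriage y [ 92.28932855 135.62440119]
w5.npz carriage y [ 92.07810477 135.30707193]
bar ((-19.464813232421875, 10.883583068847656), (165.29537963867188, 40.525390625), 89.98648834228516)
[(-60, array([-38.5,   0.1])), (-20, array([-38.5,   0. ])), (20, array([-38.6,   0. ])), (60, array([-38.6,   0.8])), (75, array([-38.6,   0.8]))]
arm top slope [-1.09530555e-03  5.97128045e+01] 59.77439311974837
```

The carriage moved less than 0.4 mm (measurement noise). The bar is square to within 0.1 mm along its length, and the arm is level at 59.8 mm. Handing in.

```bash
python3 -c "
from bench import job,telemetry
print(telemetry.sense()['time'],job.hand_in())"
```

```text
the job is handed in; nothing more can be done
21.275 None
```

The job is done and handed in at 21.3 s. I swung the stop down, pushed the bar flush to the fence, and slid it along until its end met the screw. I then pressed it there for about 1.6 s, with readings of 9.4–11.6 N and no creep, and let go.

| Check | Result |
|---|---|
| Stop | Fully down: arm level at 59.8 mm above the bed (60 expected). The most force I read on it while seating was about 11 N, plus about 6 N sideways. |
| Carriage | Moved less than 0.4 mm, which is within measuring noise. |
| Bar against fence | Flush: its front edge is parallel to the fence within about 0.1 mm over its length. |
| Bar against screw | In the last picture the bar's end is on the screw head; I did not measure this contact again after letting go. |
| Robot | Clear of everything. |
| Jar, wrench, nozzle | The arm did not go near them; I took no separate picture to confirm this. |

**Disagreement:** in the last depth check the bar measured 165 mm long instead of 160. I believe the screw head's pixels were counted with it, but I did not confirm that.

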